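# Pin the draw handle to the vacuum cylinder, draw it to the clip and hold

## Robot

A 6-joint arm with a two-finger parallel gripper is mounted at the origin on the work surface. World frame = base frame: x ahead of the robot, y to its left, z up, the work surface at z = 0. Lengths are in mm, angles in rad, forces in N, time in s.
With the tool pointing down it reaches from about 275 to 875 mm from the base axis. Payload 12.5 kg.
Tool frame: the origin (TCP) lies on the mounting face of the last link; the fingertips stand 173 mm ahead of it and the grasp point (between the pads) lies 155 mm ahead of it; z points along the fingers, y is the line along which they close (so a half turn about z gives the same grasp; the last joint's range is limited). The gripper opens to 85 mm and grips with 20 to 120 N. Pads are 22 mm wide; open, the fingers measure 114 mm over their backs; the gripper's body (76 mm by 85 mm) begins 54 mm behind the grasp point. The pads swing forward as they close: fully open they stand 13 mm farther back than shut.
Start: joints at [-1.365, 0.351, 1.652, -0, 1.139, -0.085], TCP at [157.715, -526.889, 404.69] pointing down, gripper open.
Joint ranges: [-2.75, 2.75], [-0.79, 2.1], [0.01, 2.65], [-1.57, 4.71], [0.07, 3.14], [-2.87, 2.87]. Speed limits (rad/s): [2.22, 2.22, 2.79, 3.14, 3.14, 3.14].

## Interface

Orientations are given as a 3x3 rotation matrix whose columns are the frame's x, y, z axes.
In Python, from station import r gives the robot as it stands.
- The arm moves only by the tool carry_out, never from a script. Its argument "motion" is a list of rows, each a list of 5 numbers: the shift along the tool's x, y, z in m, then the turn about the tool's z in rad, then the finger opening in m, from 0 to 0.0854. A call has 1 to 20 rows; each row is the pose to reach, as a shift and turn from the pose commanded when the call began, along the tool's axes at that moment; what a row does not reach only later rows make up. A row lasts 1/12 s, in which the tool goes at most 41.7 mm and 7.16 degrees, less where a joint would pass 70% of its speed; a pose out of reach is approached as far as the arm can. A call with a gripper value outside its range is refused whole. The fingers move at their own pace and stop on an object; "squeeze" is the grip in N (left out, the last holds). Time passes only in rows, so rows that repeat a pose let the fingers close. It gives the time, the measured TCP pose, the force, the opening and the grip force at its end, in the units of the state.
- r.sense(): the state, without advancing time (a new reading comes with each control period).
- r.capture(name): name is "scene" or "top" or "wrist"; returns (picture, depth): 480x640x3 uint8, blue, green, red; 480x640 float32, mm along the optical axis (not along the pixel's ray), 0 where there is no reading.
- r.get_calibration(name): a dict with "fx", "fy", "cx", "cy" (pixels), "eye" and "orientation" of the camera in the world; the wrist camera has in their place "hand_eye" (4x4, takes a point from camera to tool coordinates, whose origin is the TCP and whose axes are the flange's). Camera axes: x right, y down, z forward; pixel columns grow to the right and rows downward; lengths in mm; the calibration is good to about 2 mm. The wrist camera is an equidistant fisheye: a pixel r from the principal point sees the ray r / f radians off the axis. A picture is of the moment at which its call begins: read the wrist's pose just before it. get_calibration takes no time and is no camera call.
- r.sign_off(): hands the job in; it is judged then, once.
The state is a dict: "clock": time; "qpos": joint angles; "joint_vel": joint speeds; "joint_efforts": joint torques, N m; "position": TCP position; "orientation": TCP orientation; "force": force on the tool from outside, world axes, zero at the start; "ft_torque": the same for the moment, N m; "opening": finger opening in mm; "finger_force": force on a finger pad.
Only numpy, scipy, OpenCV 4.12 (cv2) and the standard library are available. Lean on these libraries where they do the work, as an engineer would, in place of code of your own. Each camera call takes 0.05 s, during which the arm holds its last target. There are 200 camera calls.

## Task

On the leak-test rig, slide the handle carriage fully home so that its tongue lines up inside the rod's fork, and push the thick steel pin from the white block through fork and tongue until its head sits down on the fork. Then pull the carriage by its handle against the spring of the cylinder until its pointer stands over the brass clip on the scale, and finish while still holding the handle there so that the gauge can be read. Leave the clip, the thin pin and everything else where they are.

Things in the scene. Friction and masses are not known exactly. Their poses are not given: they have to be found in the camera images.
- rig: Leak-test rig, fixed: base plate 500 x 160 mm, top 18 mm above the bench. Origin under its centre at bench level; z up; x runs from the handle end (-x) to the clear cylinder (+x). With carriage and rod home (fully towards the cylinder) the tongue's and fork's holes lie over the origin. The cylinder starts at x = 44 mm, 94 mm high; its round gauge stands at x = 180 mm, 165 mm high.
- carriage: Aluminium plate 100 x 100 mm (top 55 mm above the bench) on a rail, with a steel tongue 12 mm thick, 28 mm wide, pointing to the rig's +x, and a black bridge handle. Slides along the rig's x from home (firm stop) to 82 mm out towards -x; starts 20 to 45 mm out; 2 N friction, stays where left, no spring until pinned. Origin and axes as rig when home; they move with it.
- draw_rod: The cylinder's piston rod with its steel fork (36 x 36 mm; cheeks 45 to 55 and 69 to 79 mm above the bench, the tongue goes between; fork block ends at the rig's x = 32 mm). A spring holds it home: 6 N to start it, 0.15 N more per mm drawn, 78 mm at most. Drawn out towards the rig's -x only by the pinned carriage. Origin and axes as rig when home, as at the start.
- fork_hole (a point): Centre of the fork's vertical 13.8 mm hole (through both cheeks, slightly chamfered) at the top face of the upper cheek, 79 mm above the bench. The seated pin's origin comes here.
- lug_hole (a point): Centre of the tongue's vertical 13.8 mm hole at the tongue's top face, 68 mm above the bench. Carriage home: straight below fork_hole.
- handle (a point): Middle of the handle's bar, 105 mm above the bench; moves with the carriage; 105 mm from the tongue's hole towards -x. The bar runs along the rig's y: 98 mm long, 14 mm thick along x, 16 mm high, on two posts 70 mm apart inside; 42 mm free below it. The seated pin's head (top 105 mm above the bench) is 105 mm away along x.
- pointer (a point): Tip of the carriage's pointer, a thin dark blade over the scale on the +y side of the carriage; moves with the carriage; 35 mm from handle towards -x, 68 mm towards +y.
- index_mark (a point): Middle of the brass index clip (10 mm long along x) on the white scale strip at the rig's +y edge. The pointer is at the mark when it stands over the clip: equal x along the rig. It lies where the pointer comes with the carriage 38 to 62 mm out. Tight; not to be shifted.
- pin: The thick headed pin, steel: shank 12 mm diameter, 40 mm long, the last 5 mm tapered to 7 mm; grooved cylindrical head 20 mm diameter, 26 mm tall. Origin on its axis at the underside of the head; z up along the axis to the head. Starts upright in one of the two holes of the block, head resting on the block's top; about 90 g.
- thin_pin: A similar but thinner pin that is not for this fork: shank 8 mm, head 13 mm diameter, 26 mm tall, in the other hole of the block. To be left there.
- pin_block: White plastic block 50 (x) x 115 (y) x 52 mm (z) that stays put, with two 14 mm holes from above, 46 mm deep, on its y axis at y = -29 and +29 mm. Origin at the centre of its underside.
- amber_bottle: An amber bottle with a red cap, 72 mm across, 150 mm tall; origin at the middle of its underside. A bystander, to be left alone.
- reagent_bottle: A white bottle with a blue cap, 68 mm across, 140 mm tall; origin at the middle of its underside. A bystander, to be left alone.
- beaker: An open glass beaker, 68 mm across, 95 mm tall; origin at the middle of its underside. A bystander, to be left alone.
- tip_box: A teal box of pipette tips with a clear lid, 82 x 122 mm, 66 mm tall; origin at the middle of its underside. A bystander, to be left alone.
- spatula: A slim steel lab spatula lying flat, 170 mm long; origin at the middle of its underside. A bystander, to be left alone.
- vial: A small glass vial with a black cap, 23 mm across, 45 mm tall, standing on the rig's base plate beside the cylinder; origin at the middle of its underside. A bystander, to be left alone.
- gasket: A black rubber ring, 38 mm across, 6 mm thick, lying on the rig's base plate beside the cylinder; origin at the middle of its underside. A bystander, to be left alone.

How it is judged:
By the outcome, as a careful person would: the job done as asked, in the order asked, and still so for the second after the job is handed in, while the arm keeps its last pose, push and grip.
It also fails if it takes over 72 s, if anything falls off the work surface, if the arm or the gripper's body presses on something with over 40 N, if the wrist force passes 120 N, or if a joint passes its speed limit or range.

## Working session

There is one attempt and no reset: what is moved stays moved. The work goes in short steps, Python scripts to look and compute and a tool call to move; the robot and the scene stay as the last step left them, time stands still between calls to the robot, and variables do not carry over. Pictures are saved under pics/ and viewed, at most 10 in all, crops included, and the job is handed in when it is done.

Besides the shell and the picture viewer there is one more tool, called in YAML: its name, and indented under it one key for each argument. carry_out: Moves the arm, as the interface text tells. Its arguments: {"type":"object","properties":{"motion":{"type":"array","items":{"type":"array","items":{"type":"number"}}},"squeeze":{"type":"number"}},"required":["motion"]}

```bash
mkdir -p pics; ls; python3 - <<'E'
from station import r
import cv2,numpy as np
s=r.sense(); print(s)
for n in("scene","top","wrist"):
    p,d=r.capture(n); cv2.imwrite(f"pics/{n}0.png",p); np.savez(f"pics/{n}0.npz",p=p,d=d); print(n,r.get_calibration(n))
E
```

```text
pics
{'clock': 0.0, 'qpos': array([-1.36460923e+00,  3.51259541e-01,  1.65244431e+00, -4.26530561e-06,
        1.13910714e+00, -8.45780047e-02]), 'joint_vel': array([ 0.0009807 , -0.00033222, -0.00051247,  0.00092239,  0.00092509,
        0.00209689]), 'joint_efforts': array([-2.72685465e-04, -5.06099975e+01, -2.91407454e+01, -1.46085918e-04,
        4.52150678e-03,  5.20496167e-05]), 'position': array([ 157.68542909, -526.77274446,  404.13784604]), 'orientation': array([[ 9.58024313e-01,  2.86686853e-01, -2.53222743e-04],
       [ 2.86686947e-01, -9.58023577e-01,  1.19174533e-03],
       [ 9.90643589e-05, -1.21431665e-03, -9.99999258e-01]]), 'force': array([ 0.30813346, -0.34715205,  0.34839358]), 'ft_torque': array([ 0.05148494,  0.04492993, -0.02400738]), 'finger_force': 0.0, 'opening': 85.50183754773606}
scene {'fx': 471.8284393425961, 'fy': 471.8284393425961, 'cx': 328.5956530749796, 'cy': 245.6727697877839, 'eye': array([ 985.36906513, -621.66030652,  661.72480145]), 'orientation': array([[ 0.82436812,  0.34600576, -0.44799243],
       [ 0.56602419, -0.49574505,  0.65867554],
       [ 0.0058155 , -0.79656566, -0.60452405]])}
top {'fx': 449.9054826238142, 'fy': 449.9054826238142, 'cx': 323.49322847541237, 'cy': 238.137548719276, 'eye': array([ 408.34499284,    3.68765902, 1159.2042422 ]), 'orientation': array([[ 0.01768094, -0.98944312,  0.14383916],
       [-0.9998155 , -0.01857669, -0.00488674],
       [ 0.00750721, -0.14372622, -0.98958901]])}
wrist {'fx': 371.64829954431775, 'fy': 371.64829954431775, 'cx': 320.52029942306916, 'cy': 237.21745954847316, 'hand_eye': array([[-1.34082980e-03, -9.46868743e-01, -3.21617454e-01,
         8.37761355e+01],
       [ 9.99999001e-01, -1.41379784e-03, -6.67710610e-06,
        -5.82090527e-01],
       [-4.48379720e-04, -3.21617141e-01,  9.46869692e-01,
         3.00265361e+01],
       [ 0.00000000e+00,  0.00000000e+00,  0.00000000e+00,
         1.00000000e+00]])}
```

View pics/top0.png

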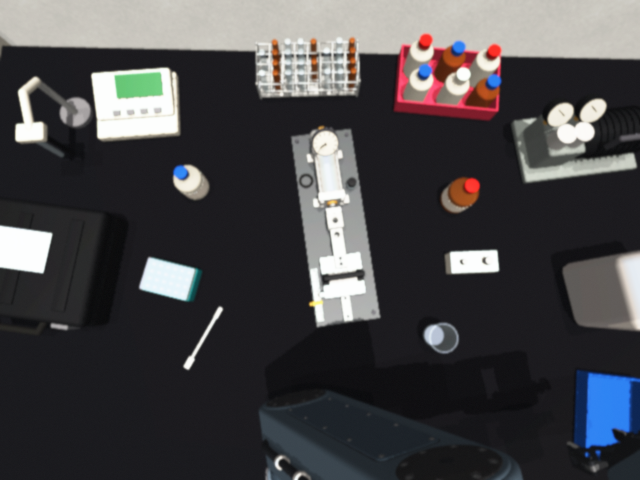

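View pics/scene0.png

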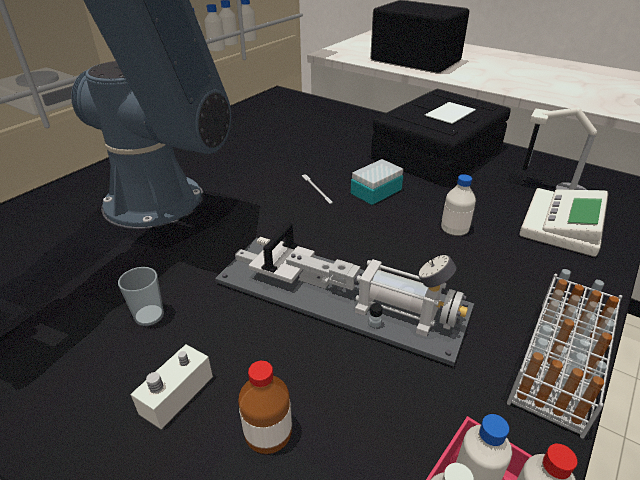

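The top view shows the rig with plate corners near (292,137), (352,130), (379,317) and (317,325). The handle bar is at (344,275), the yellow clip at (316,303), and the block pins at (462,262) and (487,261). The scene view shows the thick pin at about (153,382) and the thin one at (183,357).

```bash
cat > h.py <<'E'
import numpy as np,cv2
from station import r
def ray(name,uv,T=None):
    c=r.get_calibration(name); u,v=(uv[0]-c["cx"])/c["fx"],(uv[1]-c["cy"])/c["fy"]
    if name!="wrist":
        d=c["orientation"]@np.array([u,v,1]); return c["eye"],d
    th=np.hypot(u,v); d=np.array([u/th*np.sin(th),v/th*np.sin(th),np.cos(th)]) if th>0 else np.array([0,0,1.])
    R,p=T; H=c["hand_eye"]
    return p+R@H[:3,3], R@H[:3,:3]@d
def on(name,uv,z,T=None):
    o,d=ray(name,uv,T); return o+d*(z-o[2])/d[2]
def proj(name,P,T=None):
    c=r.get_calibration(name)
    if name!="wrist":
        q=c["orientation"].T@(np.asarray(P)-c["eye"]); return np.array([c["cx"]+c["fx"]*q[0]/q[2],c["cy"]+c["fy"]*q[1]/q[2]])
    R,p=T; H=c["hand_eye"]; q=H[:3,:3].T@(R.T@(np.asarray(P)-p)-H[:3,3])
    th=np.arctan2(np.hypot(q[0],q[1]),q[2]); n=q[:2]/np.hypot(q[0],q[1])
    return np.array([c["cx"],c["cy"]])+c["fx"]*th*n
def shift(Pw,T):  # world tcp target -> tool-axis shift in m
    return T[0].T@(np.asarray(Pw)-T[1])/1000
E
python3 - <<'E'
from h import *
C=[on("top",q,18)[:2] for q in[(292,137),(352,130),(379,317),(317,325)]]
C=np.array(C);print(C.round(),C.mean(0).round(1))
ex=(C[0]+C[1]-C[2]-C[3]);ex/=np.linalg.norm(ex);print("yaw",np.arctan2(ex[1],ex[0]))
print("handle",on("top",(344,275),105),"clip",on("top",(316,303),20))
for q in[(461,262),(486,261)]: print("pin top",on("top",q,78))
for q in[(153,380),(183,355)]: print("pin sc",on("scene",q,78))
E
```

```text
[[ 843.   86.]
 [ 866.  -73.]
 [ 377. -144.]
 [ 355.   10.]] [610.5 -30.1]
yaw 0.15002985558804907
handle [475.298867   -51.05447803 105.        ] clip [409.35697608  13.93283878  20.        ]
pin top [ 513.50128321 -334.77406032   78.        ]
pin top [ 517.03940426 -395.39995077   78.        ]
pin sc [ 525.73613651 -406.72905177   78.        ]
pin sc [ 526.1473085 -349.2096533   78.       ]
```

carry_out:
  motion:
    - [0.44,-0.365,0,-1.43,0.085]
    - [0.44,-0.365,0,-1.43,0.085]
    - [0.44,-0.365,0,-1.43,0.085]
    - [0.44,-0.365,0,-1.43,0.085]
    - [0.44,-0.365,0,-1.43,0.085]
    - [0.44,-0.365,0,-1.43,0.085]
    - [0.44,-0.365,0,-1.43,0.085]
    - [0.44,-0.365,0,-1.43,0.085]
    - [0.44,-0.365,0,-1.43,0.085]
    - [0.44,-0.365,0,-1.43,0.085]
    - [0.44,-0.365,0,-1.43,0.085]
    - [0.44,-0.365,0,-1.43,0.085]
    - [0.44,-0.365,0,-1.43,0.085]
    - [0.44,-0.365,0,-1.43,0.085]
    - [0.44,-0.365,0,-1.43,0.085]
    - [0.44,-0.365,0,-1.43,0.085]
    - [0.44,-0.365,0,-1.43,0.085]
    - [0.44,-0.365,0,-1.43,0.085]

```text
clock: 1.65
position: [474.1, -51.9, 404.6]
orientation: [[-0.148, 0.989, -0.0], [0.989, 0.148, -0.0], [-0.0, -0.0, -1.0]]
force: [0.1, -0.1, -0.3]
opening: 85.0
finger_force: 0.0
```

```bash
python3 - <<'E'
from h import *
s=r.sense(); p,d=r.capture("wrist"); cv2.imwrite("pics/w1.png",p); np.savez("pics/w1.npz",p=p,d=d,R=s["orientation"],t=s["position"]); print(s["position"],s["orientation"],s["qpos"])
E
```

```text
[474.13433187 -51.85760125 404.61294691] [[-1.48331370e-01  9.88937647e-01 -3.67197551e-04]
 [ 9.88937715e-01  1.48331359e-01 -5.54302942e-05]
 [-3.50192833e-07 -3.71357559e-04 -9.99999931e-01]] [-2.06562413e-01  2.17731948e-01  1.83337355e+00 -1.46066557e-04
  1.09083518e+00 -3.55375708e-01]
```

View pics/w1.png

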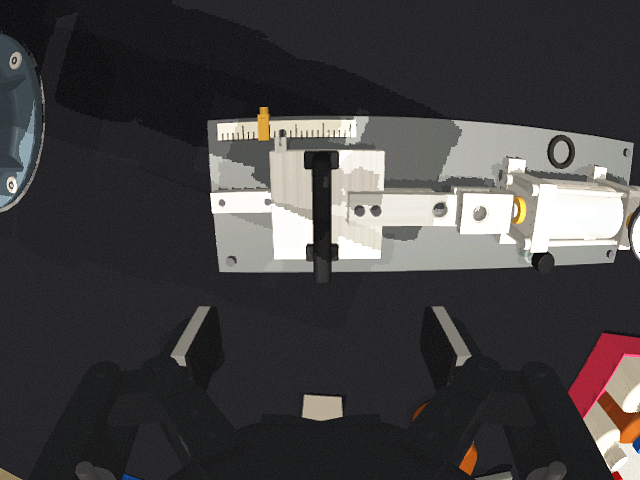

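The wrist view shows the bar from (320,152) to (322,281), the lug hole at (440,210) and the fork hole at (480,213). The clip is at (263,124) and the pointer at about (281,135).

```bash
python3 - <<'E'
from h import *
f=np.load("pics/w1.npz");T=(f["R"],f["t"]);p=f["p"];d=f["d"]
a,b=on("wrist",(320,152),113,T),on("wrist",(322,281),113,T)
fh=on("wrist",(480,213),79,T);lh=on("wrist",(440,210),68,T)
print("bar",a,b,(a+b)/2,"len",np.linalg.norm(a-b),"fork",fh,"lug",lh)
m=(a+b)/2
for z in(113,105):pass
C=[on("wrist",q,18,T) for q in[(208,121),(634,142),(219,272),(617,262)]]
print(np.round(C,1))
ex=(lh-m)[:2];print("yaw handle->lug",np.arctan2(ex[1],ex[0]),np.linalg.norm(ex))
ex=(fh-m)[:2];print("yaw handle->fork",np.arctan2(ex[1],ex[0]),np.linalg.norm(ex))
print("baryaw",np.arctan2(*(a-b)[:2]*[-1,1]))
for n,q in(("clip",(263,124)),("ptr",(281,137))):
  for z in(20,35):print(n,z,on("wrist",q,z,T))
cv2.imwrite("pics/w1c.png",cv2.resize(p[95:225,205:405],None,fx=4,fy=4,interpolation=cv2.INTER_CUBIC))
E
```

```text
bar [465.92494669   5.23514566 113.        ] [481.99204377 -92.55890233 113.        ] [473.95849523 -43.66187834 113.        ] len 99.10513321909896 fork [612.16741007 -25.83746932  79.        ] lug [578.2328716  -31.70882406  68.        ]
[[ 354.5   12.9   18. ]
 [ 847.9   92.2   18. ]
 [ 377.8 -144.4   18. ]
 [ 879.4  -65.3   18. ]]
yaw handle->lug 0.11413262189165439 104.95723450444125
yaw handle->fork 0.12825917941690282 139.35355646224917
baryaw 0.16284046478437023
clip 20 [409.6543895   15.56847626  20.        ]
clip 35 [411.89414653  16.21567415  35.        ]
ptr 20 [428.38424609   5.28779077  20.        ]
ptr 35 [429.83167857   6.36988998  35.        ]
```

View pics/w1c.png

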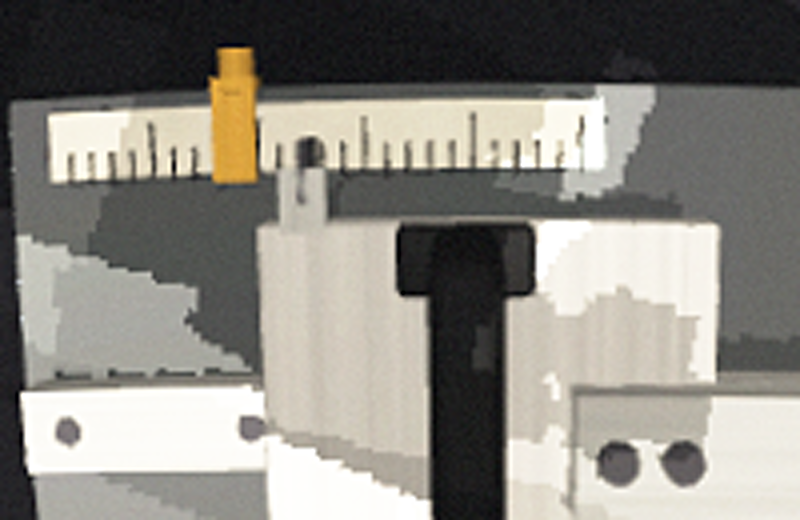

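The crop shows the clip centred at (264,127) in full-image pixels and the pointer's dark tip at (283,132). The carriage is about 34 mm out, and the mark lies at about 53 mm out.

carry_out:
  motion:
    - [0.004,0,0.04,-0.008,0.055]
    - [0.004,0,0.08,-0.008,0.055]
    - [0.004,0,0.12,-0.008,0.055]
    - [0.004,0,0.135,-0.008,0.055]
    - [0.004,0,0.145,-0.008,0.055]
    - [0.004,0,0.145,-0.008,0.055]
    - [0.004,0,0.145,-0.008,0.0]
    - [0.004,0,0.145,-0.008,0.0]
    - [0.004,0,0.145,-0.008,0.0]
    - [0.004,0,0.145,-0.008,0.0]
    - [0.004,0,0.145,-0.008,0.0]
    - [0.004,0,0.145,-0.008,0.0]
    - [0.004,0,0.145,-0.008,0.0]
    - [0.004,0,0.145,-0.008,0.0]
    - [0.004,0,0.145,-0.008,0.0]
    - [0.004,0,0.145,-0.008,0.0]
  squeeze: 60

```text
clock: 3.03
position: [474.4, -47.2, 261.1]
orientation: [[-0.157, 0.988, 0.003], [0.988, 0.157, -0.001], [-0.001, 0.002, -1.0]]
force: [-0.7, -0.7, 7.2]
opening: 12.9
finger_force: 58.9
```

carry_out:
  motion:
    - [0,0.005,0,0,0]
    - [0,0.01,0,0,0]
    - [0,0.015,0,0,0]
    - [0,0.02,0,0,0]
    - [0,0.025,0,0,0]
    - [0,0.028,0,0,0]
    - [0,0.03,0,0,0]
    - [0,0.032,0,0,0]
    - [0,0.033,0,0,0]
    - [0,0.034,0,0,0]
    - [0,0.034,0,0,0]

```text
clock: 3.95
position: [507.6, -42.0, 261.1]
orientation: [[-0.158, 0.987, 0.0], [0.987, 0.158, -0.001], [-0.001, 0.0, -1.0]]
force: [-5.5, -3.7, 9.7]
opening: 12.6
finger_force: 59.5
```

carry_out:
  motion:
    - [0,0.001,0,0,0]
    - [0,0.001,0,0,0]
    - [0,0.002,0,0,0]
    - [0,0.002,0,0,0]

```text
clock: 4.28
position: [508.3, -41.9, 261.1]
orientation: [[-0.158, 0.987, -0.004], [0.987, 0.158, -0.001], [-0.0, -0.004, -1.0]]
force: [-18.0, -6.5, 20.7]
opening: 13.1
finger_force: 60.9
```

carry_out:
  motion:
    - [0,0,0,0,0.055]
    - [0,0,0,0,0.055]
    - [0,0,0,0,0.055]
    - [0,0,0,0,0.055]
    - [0,0,-0.03,0,0.055]
    - [0,0,-0.06,0,0.055]
    - [0,0,-0.1,0,0.08]
    - [0,0.03,-0.12,0,0.08]
    - [0,0.06,-0.12,0,0.08]
    - [0,0.09,-0.12,0,0.08]
    - [0,0.105,-0.12,0,0.08]
    - [0,0.105,-0.12,0,0.08]
    - [0,0.105,-0.12,0,0.08]

```text
clock: 5.37
position: [613.3, -24.7, 379.2]
orientation: [[-0.158, 0.987, -0.001], [0.987, 0.158, 0.0], [0.0, -0.001, -1.0]]
force: [-0.1, 0.0, -0.2]
opening: 79.7
finger_force: 0.0
```

```bash
python3 - <<'E'
from h import *
s=r.sense(); p,d=r.capture("wrist"); T=(s["orientation"],s["position"]); np.savez("pics/w2.npz",p=p,d=d,R=T[0],t=T[1]); print(T)
c=proj("wrist",(612,-26,79),T); print(c); u,v=(c-[75,55]).astype(int); print(u,v)
cv2.imwrite("pics/w2c.png",cv2.resize(p[v:v+110,u-50:u+110],None,fx=5,fy=5,interpolation=cv2.INTER_CUBIC))
E
```

```text
(array([[-1.57805071e-01,  9.87469977e-01, -7.77591817e-04],
       [ 9.87470255e-01,  1.57805203e-01,  1.11100561e-04],
       [ 2.32416503e-04, -7.50316558e-04, -9.99999692e-01]]), array([613.31611726, -24.73843149, 379.15603903]))
[317.86493063 228.23011121]
242 173
```

View pics/w2c.png

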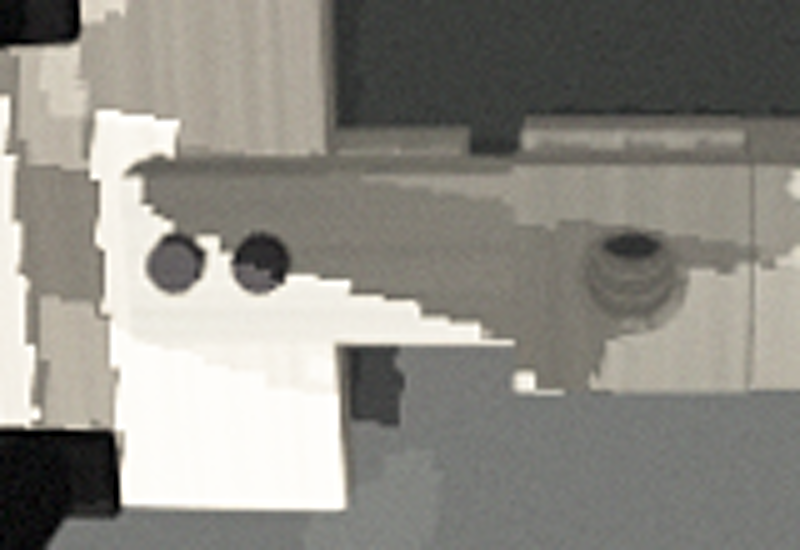

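The crop shows the fork with its hole centred at crop (634,273), which is full-image (318.6,227.6). The tongue is fully inside the fork and the hole is visibly clear through.

```bash
python3 - <<'E'
from h import *
f=np.load("pics/w2.npz");T=(f["R"],f["t"])
F=on("wrist",(318.6,227.6),79,T);print("fork",F)
g=np.array([518,-398,0]);print(shift([518,-398,379],T))
E
```

```text
fork [612.47507623 -25.41573442  79.        ]
[-3.53543366e-01 -1.53024305e-01  1.88686445e-04]
```

carry_out:
  motion:
    - [-0.354,-0.153,0,0,0.06]
    - [-0.354,-0.153,0,0,0.06]
    - [-0.354,-0.153,0,0,0.06]
    - [-0.354,-0.153,0,0,0.06]
    - [-0.354,-0.153,0,0,0.06]
    - [-0.354,-0.153,0,0,0.06]
    - [-0.354,-0.153,0,0,0.06]
    - [-0.354,-0.153,0,0,0.06]
    - [-0.354,-0.153,0,0,0.06]
    - [-0.354,-0.153,0,0,0.06]
    - [-0.354,-0.153,0,0,0.06]
    - [-0.354,-0.153,0,0,0.06]
    - [-0.354,-0.153,0,0,0.06]

```text
clock: 6.5
position: [517.9, -397.4, 379.8]
orientation: [[-0.158, 0.987, -0.0], [0.987, 0.158, 0.0], [0.0, -0.0, -1.0]]
force: [-0.4, 0.2, 0.6]
opening: 59.9
finger_force: 0.0
```

```bash
python3 - <<'E'
from h import *
s=r.sense(); p,d=r.capture("wrist"); T=(s["orientation"],s["position"]); np.savez("pics/w3.npz",p=p,d=d,R=T[0],t=T[1]); print(T)
c=proj("wrist",(518,-398,78),T); print(c); u,v=(c-[80,75]).astype(int); print(u,v)
cv2.imwrite("pics/w3c.png",cv2.resize(p[v:v+120,u:u+160],None,fx=5,fy=5,interpolation=cv2.INTER_CUBIC))
E
```

```text
(array([[-1.57997693e-01,  9.87439464e-01, -1.81246728e-04],
       [ 9.87439357e-01,  1.57997763e-01,  4.71631347e-04],
       [ 4.94343982e-04, -1.04453488e-04, -9.99999872e-01]]), array([ 517.86214467, -397.3825758 ,  379.80013415]))
[319.6313577  227.17731263]
239 152
```

View pics/w3c.png

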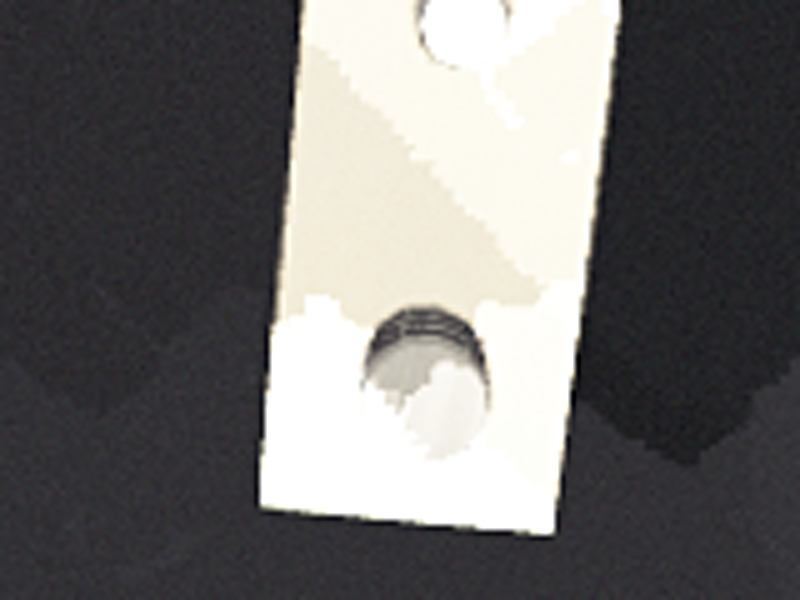

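The crop shows the thick pin's head with its top disc at crop (427,398), which is full-image (324.4,231.6). Its width is about 25 px, or 20 mm, so it is the thick pin. The thin pin is at the top edge of the crop.

```bash
python3 - <<'E'
from h import *
f=np.load("pics/w3.npz");T=(f["R"],f["t"])
P=on("wrist",(324.4,231.6),78,T);print(P,shift([P[0],P[1],228],T))
# block end edge midpoint & width, top face z=52
a,b=on("wrist",(239+260/5,152+505/5),52,T),on("wrist",(239+553/5,152+533/5),52,T)
m=(a+b)/2; n=np.array([-(b-a)[1],(b-a)[0],0]);n/=np.linalg.norm(n);print(a,b,np.linalg.norm(b-a),"hole from end",m+n*28.5)
E
```

```text
[ 522.17429324 -400.93996618   78.        ] [-0.00426906  0.00371178  0.15179766]
[ 498.46743204 -432.78537824   52.        ] [ 549.25375798 -429.99281945   52.        ] 50.86304440723517 hole from end [ 522.29584547 -402.93208637   52.        ]
```

carry_out:
  motion:
    - [-0.005,0.004,0.04,0,0.05]
    - [-0.005,0.004,0.08,0,0.05]
    - [-0.005,0.004,0.115,0,0.05]
    - [-0.005,0.004,0.135,0,0.05]
    - [-0.005,0.004,0.145,0,0.05]
    - [-0.005,0.004,0.151,0,0.05]
    - [-0.005,0.004,0.151,0,0.05]
    - [-0.005,0.004,0.151,0,0.0]
    - [-0.005,0.004,0.151,0,0.0]
    - [-0.005,0.004,0.151,0,0.0]
    - [-0.005,0.004,0.151,0,0.0]
    - [-0.005,0.004,0.151,0,0.0]
    - [-0.005,0.004,0.151,0,0.0]
    - [-0.005,0.004,0.151,0,0.0]
    - [-0.005,0.004,0.151,0,0.0]
    - [-0.005,0.004,0.151,0,0.0]
  squeeze: 50

```text
clock: 7.88
position: [522.5, -403.3, 230.7]
orientation: [[-0.157, 0.988, 0.001], [0.988, 0.157, -0.001], [-0.001, 0.0, -1.0]]
force: [-5.4, 0.9, 8.1]
opening: 18.6
finger_force: 48.7
```

carry_out:
  motion:
    - [0,0,-0.01,0,0]
    - [0,0,-0.03,0,0]
    - [0,0,-0.06,0,0]
    - [0,0,-0.1,0,0]
    - [0,0,-0.13,0,0]
    - [0,0,-0.15,0,0]
    - [0.359,0.148,-0.15,0,0]
    - [0.359,0.148,-0.15,0,0]
    - [0.359,0.148,-0.15,0,0]
    - [0.359,0.148,-0.15,0,0]
    - [0.359,0.148,-0.15,0,0]
    - [0.359,0.148,-0.15,0,0]
    - [0.359,0.148,-0.15,0,0]
    - [0.359,0.148,-0.15,0,0]
    - [0.359,0.148,-0.15,0,0]
    - [0.359,0.148,-0.15,0,0]
    - [0.359,0.148,-0.15,0,0]
    - [0.359,0.148,-0.15,0,0]
    - [0.359,0.148,-0.15,0,0]

```text
clock: 9.47
position: [612.1, -26.1, 379.2]
orientation: [[-0.157, 0.988, 0.001], [0.988, 0.157, -0.0], [-0.0, 0.001, -1.0]]
force: [-0.2, 1.2, -1.1]
opening: 18.1
finger_force: 49.1
```

```bash
python3 - <<'E'
from h import *
s=r.sense(); p,d=r.capture("wrist"); T=(s["orientation"],s["position"]); np.savez("pics/w4.npz",p=p,d=d,R=T[0],t=T[1]); print(T,s["opening"],s["finger_force"])
q=T[1]-[0,0,155+23.7+40];print(proj("wrist",q,T),proj("wrist",(612.5,-25.4,79),T)); 
u,v=240,210
cv2.imwrite("pics/w4c.png",cv2.resize(p[v:v+120,u:u+160],None,fx=5,fy=5,interpolation=cv2.INTER_CUBIC))
E
```

```text
(array([[-1.56656770e-01,  9.87652944e-01,  5.65198795e-04],
       [ 9.87653007e-01,  1.56656984e-01, -3.57546473e-04],
       [-4.41674165e-04,  5.02208214e-04, -9.99999776e-01]]), array([612.06051439, -26.12666891, 379.21928761])) 18.125427126761817 49.07693803310394
[318.95794582 270.11610132] [320.05434704 225.83229567]
```

View pics/w4c.png

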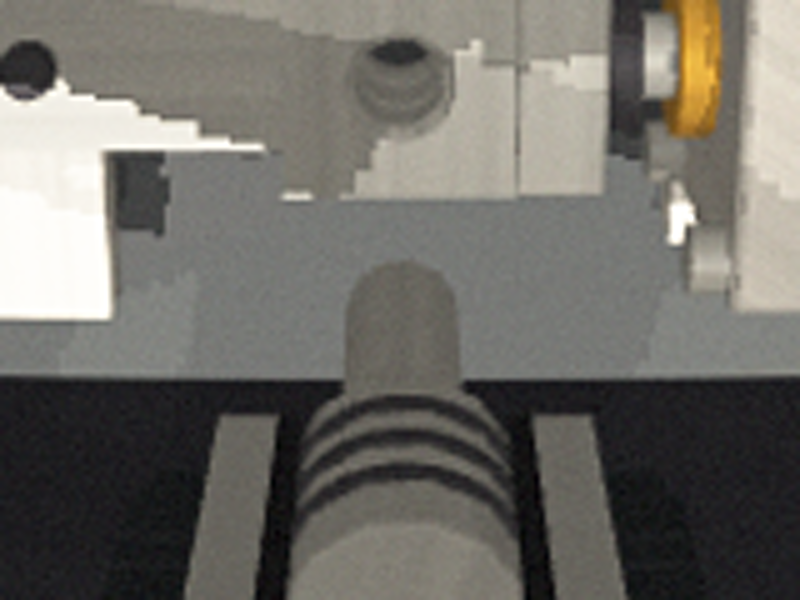

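The crop shows the pin held upright, with its lower tip edge at crop (403,262), which is full-image (320.6,262.4). The fork hole is at crop (400,87), or full-image (320,227.2).

```bash
python3 - <<'E'
from h import *
f=np.load("pics/w4.npz");T=(f["R"],f["t"]);R,t=T
def tool(uv,z): 
    P=on("wrist",uv,t[2]-z,T); return R.T@(P-t)
print("tip edge",tool((320.6,262.4),218.7), "head rear-top?",tool((240+405/5,210+520/5),152.7))
for z in(79,):
    F=on("wrist",(320,227.2),z,T);print("fork",F,R.T@(F-t))
print("depth tip",f["d"][262:300:4,320])
E
```

```text
tip edge [  4.73719164   0.80629655 218.69836154] head rear-top? [ 10.91761042   0.95816954 152.69569332]
fork [612.62787636 -26.48221307  79.        ] [ -0.30743625   0.35388565 300.21966826]
depth tip [197.60367 191.92523 187.59695 182.56267 177.72997 174.0486  161.7475
 155.4679  152.13995 150.50168]
```

carry_out:
  motion:
    - [-0.001,-0.0005,0.03,0,0]
    - [-0.001,-0.0005,0.06,0,0]
    - [-0.001,-0.0005,0.075,0,0]
    - [-0.001,-0.0005,0.08,0,0]
    - [-0.001,-0.0005,0.083,0,0]
    - [-0.001,-0.0005,0.085,0,0]
    - [-0.001,-0.0005,0.087,0,0]
    - [-0.001,-0.0005,0.087,0,0]

```text
clock: 10.18
position: [612.1, -26.4, 292.5]
orientation: [[-0.157, 0.988, 0.001], [0.988, 0.157, -0.0], [-0.0, 0.001, -1.0]]
force: [0.1, -0.3, -1.2]
opening: 18.4
finger_force: 49.1
```

carry_out:
  motion:
    - [0,0,0.003,0,0]
    - [0,0,0.006,0,0]
    - [0,0,0.008,0,0]
    - [0,0,0.01,0,0]
    - [0,0,0.01,0,0]

```text
clock: 10.6
position: [611.9, -26.2, 281.4]
orientation: [[-0.157, 0.988, 0.0], [0.988, 0.157, -0.0], [-0.0, -0.0, -1.0]]
force: [-0.2, -2.2, -3.1]
opening: 17.8
finger_force: 49.1
```

carry_out:
  motion:
    - [0,0,0.003,0,0]
    - [0,0,0.006,0,0]
    - [0,0,0.009,0,0]
    - [0,0,0.012,0,0]
    - [0,0,0.015,0,0]
    - [0,0,0.015,0,0]

```text
clock: 11.1
position: [611.9, -26.2, 266.0]
orientation: [[-0.157, 0.988, -0.0], [0.988, 0.157, -0.0], [-0.0, -0.0, -1.0]]
force: [0.7, -3.1, -3.1]
opening: 18.2
finger_force: 48.9
```

carry_out:
  motion:
    - [0,0,0.003,0,0]
    - [0,0,0.005,0,0]
    - [0,0,0.007,0,0]
    - [0,0,0.008,0,0]
    - [0,0,0.009,0,0]
    - [0,0,0.009,0,0]

```text
clock: 11.6
position: [611.9, -26.4, 257.7]
orientation: [[-0.157, 0.988, 0.0], [0.988, 0.157, -0.0], [-0.0, 0.0, -1.0]]
force: [-1.7, -6.1, 1.8]
opening: 18.3
finger_force: 49.7
```

carry_out:
  motion:
    - [0,0,0.0005,0,0]
    - [0,0,0.001,0,0]
    - [0,0,0.0015,0,0]
    - [0,0,0.0015,0,0]

```text
clock: 11.93
position: [612.0, -26.4, 257.5]
orientation: [[-0.157, 0.988, 0.0], [0.988, 0.157, -0.001], [-0.001, 0.0, -1.0]]
force: [-7.4, -6.2, 15.4]
opening: 18.2
finger_force: 50.9
```

carry_out:
  motion:
    - [0,0,0,0,0.04]
    - [0,0,0,0,0.04]
    - [0,0,0,0,0.04]
    - [0,0,-0.01,0,0.04]
    - [0,0,-0.03,0,0.05]
    - [0,0,-0.06,0,0.055]
    - [0,-0.02,-0.1,0,0.055]
    - [0,-0.06,-0.12,0,0.055]
    - [0,-0.1,-0.12,0,0.055]
    - [0,-0.105,-0.12,0,0.055]
    - [0,-0.105,-0.12,0,0.055]
    - [0,-0.105,-0.12,0,0.055]

```text
clock: 12.93
position: [508.5, -42.6, 377.0]
orientation: [[-0.157, 0.988, 0.002], [0.988, 0.157, -0.0], [-0.0, 0.001, -1.0]]
force: [1.1, -0.2, 0.2]
opening: 54.7
finger_force: 0.0
```

```bash
python3 - <<'E'
from h import *
s=r.sense(); p,d=r.capture("wrist"); T=(s["orientation"],s["position"]); np.savez("pics/w5.npz",p=p,d=d,R=T[0],t=T[1]); print(T)
print(proj("wrist",(612.2,-26,105),T),proj("wrist",(508.3,-42,113),T))
cv2.imwrite("pics/w5c.png",cv2.resize(p[90:300,170:450],None,fx=2.85,fy=2.85,interpolation=cv2.INTER_CUBIC))
E
```

```text
(array([[-1.57045758e-01,  9.87590156e-01,  1.52134579e-03],
       [ 9.87591294e-01,  1.57045968e-01, -1.84481029e-05],
       [-2.57140387e-04,  1.49957066e-03, -9.99998843e-01]]), array([508.51039739, -42.6312026 , 376.97130273]))
[463.75981353 238.31762987] [318.63348534 241.81316043]
```

View pics/w5c.png

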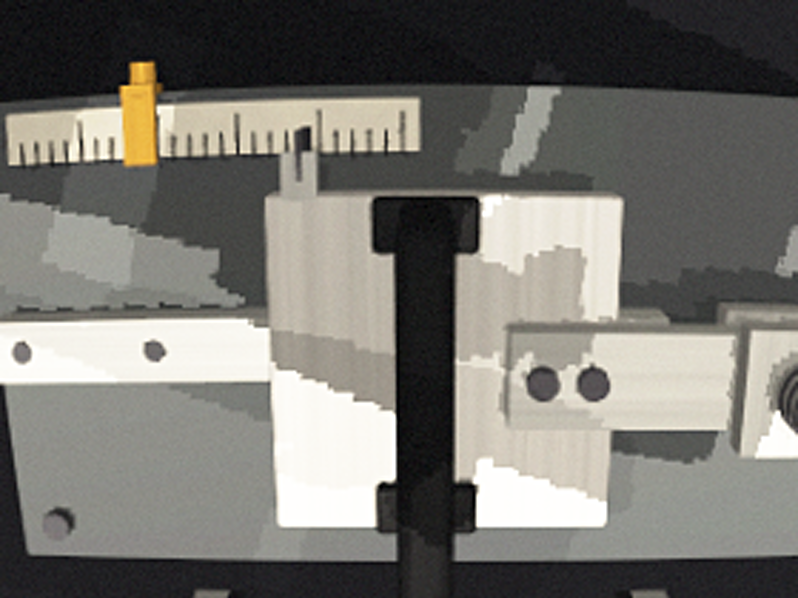

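The crop shows the clip centred at crop x≈140 and the pointer tip at (303,135). The pin head is in the fork at the right edge, and 25 mm of scale spans about 80 px.

```bash
python3 - <<'E'
from h import *
f=np.load("pics/w5.npz");T=(f["R"],f["t"]);g=lambda x,y:(170+x/2.85,90+y/2.85)
e=np.array([.9877,.1564,0]);n=np.array([-.1564,.9877,0]);O=np.array([612.2,-26,0])
for nm,q,zs in(("ptr",g(303,132),(20,25,30)),("clip",g(140,125),(20,25,30)),("clip lo",g(141.5,160),(20,25)),("bar",g(426,350),(113,))):
  for z in zs:
    P=on("wrist",q,z,T)-O;print(nm,z,round(P@e,1),round(P@n,1))
E
```

```text
ptr 20 -142.3 65.2
ptr 25 -141.7 65.5
ptr 30 -141.2 65.8
clip 20 -193.9 69.3
clip 25 -192.6 69.5
clip 30 -191.2 69.8
clip lo 20 -193.9 58.2
clip lo 25 -192.5 58.6
bar 113 -104.5 20.5
```

carry_out:
  motion:
    - [0,0,0.03,0,0.055]
    - [0,0,0.07,0,0.055]
    - [0,0,0.1,0,0.055]
    - [0,0,0.112,0,0.055]
    - [0,0,0.117,0,0.055]
    - [0,0,0.117,0,0.055]
    - [0,0,0.117,0,0.0]
    - [0,0,0.117,0,0.0]
    - [0,0,0.117,0,0.0]
    - [0,0,0.117,0,0.0]
    - [0,0,0.117,0,0.0]
    - [0,0,0.117,0,0.0]
    - [0,0,0.117,0,0.0]
    - [0,0,0.117,0,0.0]
  squeeze: 80

```text
clock: 14.15
position: [507.8, -42.8, 260.4]
orientation: [[-0.158, 0.987, -0.001], [0.987, 0.158, -0.0], [-0.0, -0.001, -1.0]]
force: [-7.9, -2.2, 10.7]
opening: 12.5
finger_force: 79.4
```

carry_out:
  motion:
    - [0,-0.003,0,0,0]
    - [0,-0.006,0,0,0]
    - [0,-0.01,0,0,0]
    - [0,-0.014,0,0,0]
    - [0,-0.018,0,0,0]
    - [0,-0.022,0,0,0]
    - [0,-0.026,0,0,0]
    - [0,-0.03,0,0,0]
    - [0,-0.034,0,0,0]
    - [0,-0.038,0,0,0]
    - [0,-0.042,0,0,0]
    - [0,-0.045,0,0,0]
    - [0,-0.047,0,0,0]
    - [0,-0.049,0,0,0]
    - [0,-0.049,0,0,0]
    - [0,-0.049,0,0,0]

```text
clock: 15.48
position: [461.3, -50.1, 260.4]
orientation: [[-0.157, 0.988, 0.007], [0.988, 0.157, -0.0], [-0.001, 0.007, -1.0]]
force: [12.2, 7.2, -1.9]
opening: 12.6
finger_force: 78.4
```

```bash
python3 - <<'E'
from h import *
s=r.sense(); p,d=r.capture("wrist"); T=(s["orientation"],s["position"]); np.savez("pics/w6.npz",p=p,d=d,R=T[0],t=T[1]); print(T[1])
q,_=r.capture("scene")
a=cv2.resize(p[60:210,180:380],(800,600),interpolation=cv2.INTER_CUBIC)
b=cv2.resize(q[215:325,200:400],(400,220),interpolation=cv2.INTER_CUBIC); a[380:,400:]=b
cv2.imwrite("pics/w6c.png",a)
E
```

```text
[461.28621856 -50.13293698 260.41523852]
```

View pics/w6c.png

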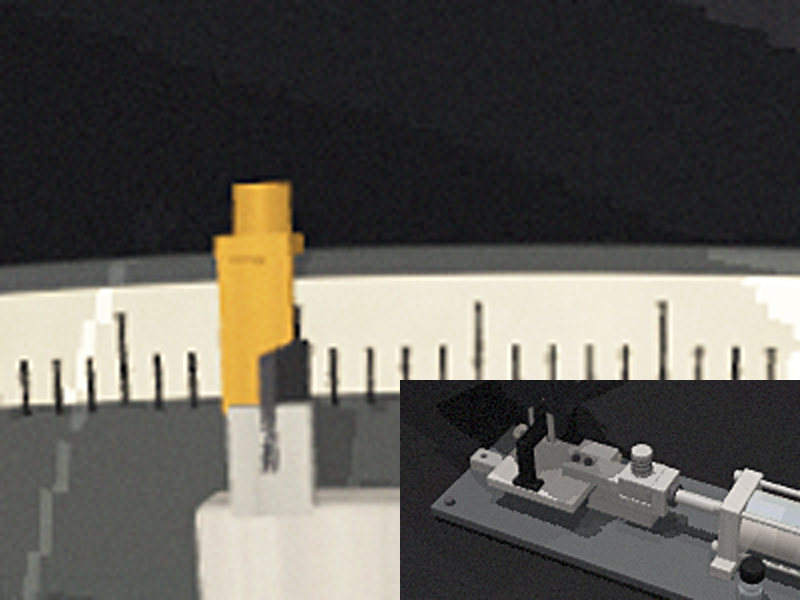

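The crop shows the pin seated and the rod drawn. The pointer blade's lower edge is at crop x≈303 and the clip centre at x≈258, so the pointer is still short towards -x.

```bash
python3 - <<'E'
from h import *
f=np.load("pics/w6.npz");T=(f["R"],f["t"]);g=lambda x,y:(180+x/4,60+y/4)
e=np.array([.9877,.1564,0]);n=np.array([-.1564,.9877,0]);O=np.array([612.2,-26,0])
print("handle",(T[1]-O)@e)
for nm,q,zs in(("ptr low right",g(304,345),(20,25,30)),("ptr top left",g(263,355),(45,50,55)),("ptr top left tip",g(263,352),(26,30)),("clip",g(256,320),(20,25,30)),("clip R",g(293,320),(20,25)),("tick",g(479,320),(18,20))):
  for z in zs:
    P=on("wrist",q,z,T)-O;print(nm,z,round(P@e,1),round(P@n,1))
p=f["p"];d=f["d"]
for y in(140,143,146,149,152,158):print(y,d[y,232:262:2].round())
E
```

```text
handle -152.83193327584763
ptr low right 20 -187.0 66.1
ptr low right 25 -186.2 66.5
ptr low right 30 -185.3 66.9
ptr top left 45 -188.1 67.0
ptr top left 50 -187.1 67.4
ptr top left 55 -186.2 67.9
ptr top left tip 26 -191.8 65.8
ptr top left tip 30 -191.0 66.1
clip 20 -193.9 69.9
clip 25 -192.9 70.2
clip 30 -191.9 70.5
clip R 20 -188.5 69.7
clip R 25 -187.6 70.0
tick 18 -162.2 69.0
tick 20 -162.1 69.1
140 [196. 195. 194. 194. 193. 194. 193. 194. 193. 195. 192. 195. 198. 196.
 197.]
143 [197. 197. 194. 194. 194. 195. 194. 195. 195. 196. 195. 196. 197. 197.
 198.]
146 [197. 199. 194. 194. 195. 194. 195. 194. 195. 184. 183. 187. 192. 198.
 198.]
149 [198. 199. 196. 195. 194. 196. 170. 170. 171. 172. 180. 185. 192. 198.
 198.]
152 [198. 199. 195. 195. 195. 195. 170. 171. 171. 173. 179. 185. 192. 199.
 199.]
158 [200. 199. 197. 197. 196. 198. 198. 170. 172. 177. 182. 185. 191. 208.
 208.]
```

carry_out:
  motion:
    - [0,-0.002,0,0,0]
    - [0,-0.004,0,0,0]
    - [0,-0.005,0,0,0]
    - [0,-0.0058,0,0,0]
    - [0,-0.0058,0,0,0]
    - [0,-0.0058,0,0,0]

```text
clock: 16.08
position: [455.8, -51.0, 260.4]
orientation: [[-0.157, 0.988, 0.007], [0.988, 0.157, -0.0], [-0.001, 0.007, -1.0]]
force: [13.5, 8.2, -3.1]
opening: 12.3
finger_force: 78.4
```

```bash
python3 - <<'E'
from h import *
s=r.sense(); p,d=r.capture("wrist"); T=(s["orientation"],s["position"]); np.savez("pics/w7.npz",p=p,d=d,R=T[0],t=T[1]); print(T[1],s["force"],s["opening"])
e=np.array([.9877,.1564,0]);O=np.array([612.2,-26,0]);print("handle",(T[1]-O)@e)
cv2.imwrite("pics/w7c.png",cv2.resize(p[60:210,180:380],(800,600),interpolation=cv2.INTER_CUBIC))
E
```

```text
[455.76487435 -51.01509836 260.4105458 ] [13.46869695  8.1632185  -3.1155389 ] 12.280630291592246
handle -158.42333498582428
```

View pics/w7c.png

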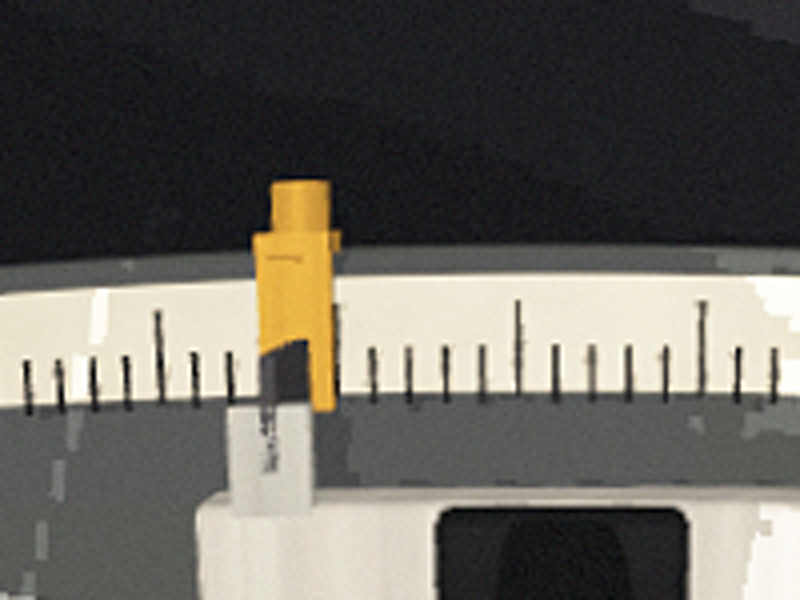

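The crop shows the pointer blade's foot at x≈302 over the clip, whose centre is at x≈297. It is within about half a millimetre, and the handle is still gripped.

```bash
python3 -c "
from station import r
print(r.sign_off())"
```

```text
the job is handed in; nothing more can be done
None
```

I handed the job in at about 16 s: the carriage was slid home and the thick pin pushed in until its head met the fork. The handle is still held, with the pointer about half a millimetre from the clip's middle by the last wrist-camera view; the sign-off gave no verdict.

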